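Clip the printing block into its sprung holder and lock the keeper

ROBOT

A 6-joint arm with a two-finger parallel gripper is mounted at the origin on the work surface. World frame = base frame: x ahead of the robot, y to its left, z up, the work surface at z = 0. Lengths are in m, angles in degrees, forces in N, time in s.
With the tool pointing down it reaches from about 0.3 to 0.75 m from the base axis. Payload 8.5 kg.
Tool frame: the origin (TCP) lies on the mounting face of the last link; the fingertips stand 173 mm ahead of it and the grasp point (between the pads) lies 155 mm ahead of it (env.tips_ahead is the distance from the TCP to the fingertips, in m); z points along the fingers, x is the direction in which the jaws open and shut, and the axes are right-handed (so a half turn about z gives the same grasp; the last joint's range is limited). The gripper opens to 85 mm and grips with 20 to 120 N. Pads are 22 mm wide; open, the fingers measure 114 mm over their backs; the gripper's body (76 mm by 85 mm) begins 54 mm behind the grasp point. The pads swing forward as they close: fully open they stand 13 mm farther back than shut.
Start: joints at [55.331, 21.807, 74.336, -0, 83.858, -12.336], TCP at [0.209, 0.509, 0.405] pointing down, gripper open.
Joint ranges: [-178.18, 178.18], [-50.72, 133.34], [12.68, 142.11], [-81.47, 261.47], [9.98, 163.14], [-165.26, 165.26]. Speed limits (degrees/s): [136.94, 136.94, 180, 180, 180, 180].

INTERFACE

Orientations are given as a 3x3 rotation matrix whose columns are the frame's x, y, z axes.
In Python, from rig import env gives the robot as it stands. The module is installed in compiled form; this text tells all that it offers.
- The arm moves only by the tool step_arm, never from a script. Its argument "increments" is a list of rows, each an object of numbers: "x", "y", "z": the shift along the tool's x, y, z in cm; "wx", "wy", "wz": the turn, a rotation vector about the tool's x, y, z in rad; "gripper": the finger opening in cm, from 0 to 8.54. A call has 1 to 20 rows; each row shifts and turns the commanded pose from where the row before left it, along the tool's axes as they then stand; what a row does not reach is not made up. A row lasts 1/10 s, in which the tool goes at most 50 mm and 8.59 degrees, less where a joint would pass 70% of its speed; a pose out of reach is approached as far as the arm can. A call with a gripper value outside its range is refused whole. The fingers move at their own pace and stop on an object; "newtons" is the grip in N (left out, the last holds). Time passes only in rows, so rows that do not move let the fingers close. It gives the time, the measured TCP pose, the force and the opening at its end, in the units of the state.
- env.observe(): the state, without advancing time (a new reading comes with each control period).
- env.get_image(name): name is "side" or "top" or "wrist"; returns a dict with "color" (400x640x3 uint8, blue, green, red), "camera_matrix" (3x3 intrinsics, pixels), "distortion" ([k1, k2, p1, p2, k3] as OpenCV has them; the pictures are not rectified), "rvec" (rotation vector, rad) and "tvec" (3), from world to camera coordinates, as OpenCV has them. Camera axes: x right, y down, z forward; pixel columns grow to the right and rows downward; lengths in m; the calibration is good to about 2 mm. A picture is of the moment at which its call begins. There is no depth.
- env.close_job(): hands the job in, once; it reports no verdict.
The state is a dict: "time_s": time; "q": joint angles; "qvel": joint speeds; "joint_efforts": joint torques, N m; "position": TCP position; "tool_rot": TCP orientation; "ft_force": force on the tool from outside, world axes, zero at the start; "wrist_torque": the same for the moment, N m; "grip_width": finger opening in m.
Only numpy, scipy, OpenCV 4.12 (cv2) and the standard library are available. Lean on these libraries where they do the work, as an engineer would, in place of code of your own. Each camera call takes 0.05 s, during which the arm holds its last target. There are 200 camera calls.

TASK

Take the tall printing block with a groove across each end out of the storage tray and stand it face down on the cork blotting board, letting go of it. Then take it again by its two long sides and press it down into the steel holder until it clicks fully home past both sprung balls, and swing the keeper bar over it until it rests in its catch. Leave the other blocks, the jar and the brush where they are.

Things in the scene. Friction and masses are not known exactly. Their poses are not given: they have to be found in the camera images.
- block: Wooden block to load, dye-stained face down: 60 long (x), 36 wide (y), 62 mm tall (z up), 130-200 g; origin at the centre of its underside. Tallest in the tray, the only one with grooves: 3.5 mm deep across each end face, 29.5 to 42.5 mm above the underside. Either end may go either way. In the tray neighbours stand 10 mm from its long sides: take it there by its ends.
- tray: Fixed light wooden tray 120 (x) x 160 (y) mm, 14 mm high rim, inner floor 6 mm above its origin (centre of its underside). The three blocks stand in it in a row along its y, 46 mm apart, in any order, their lengths along its x.
- board: Fixed cork blotting board, 120 x 120 x 6 mm, lying flat; origin at the centre of its underside, so its top is 6 mm above the origin.
- holder: Fixed steel holder on a base 126 (x) x 84 (y) x 12 mm; origin under its centre, z up. Cheeks (inner faces x = +-31 mm) with corner flanges (inner faces y = +-19.5, at x beyond +-25 mm) rise 50 mm over the seat, then flare 9 mm. The block goes in from straight above, length along x, 1 to 1.5 mm play a side. Its long sides stay open to fingers; the cheeks cover its ends.
- seat (a point): Centre of the holder's seat, the top of its base plate (12 mm over the holder's underside), axes as the holder's. The underside of the block lies here when home; its top is then 62 mm above.
- ball_near (a joint): Sprung 16 mm ball in the holder's -x cheek, centre 35.5 mm over the seat, standing out 3 mm; value = m pushed back, 0 = out, up to 0.006. Preload 6 N, 1.5 N/mm. Both together resist 10 to 18 N as the block's lower edge passes (underside about 41 mm over the seat), then drag 2 to 5 N until they snap into the grooves as the block meets the seat.
- ball_far (a joint): The same in the cheek at the holder's +x end.
- keeper (a joint): Steel bar 14 wide, 8 mm thick, turning level on an upright pin on the +x cheek. rad: 0 = closed, pointing to the holder's -x, its end under the catch's lip on the other cheek; grows anticlockwise (from above) as it opens past the -y side; to 2.4. Stays where left (0.7 N at the knob moves it). Underside 65 mm over the seat, 3 mm over a block that is home; one not home blocks it.
- keeper_hinge (a point): The keeper's pin axis at the level of the bar's underside, 46 mm from the holder's middle on its +x side. The catch on the other cheek (x from -50 to -38 mm) stands up to 80 mm over the seat, the knob up to 101 mm: carry the block in above them.
- keeper_knob (a point): Round brass knob standing on the keeper bar, 12 mm diameter, 28 mm tall, 55 mm from the pin; this point is at half its height, 14 mm above the bar's top and 22 mm above the bar's underside.
- knob_block: Bystander in the tray: low wooden block 56 x 36 x 30 mm with a round knob on top, 52 mm tall in all; origin at the centre of its underside.
- low_block: Bystander in the tray: plain wooden block 70 x 36 x 38 mm; origin at the centre of its underside.
- dye_jar: Bystander: jar, 64 mm diameter, 75 mm tall, standing on the table; origin at the centre of its underside.
- brush: Bystander: brush lying on the table.
There are look-alikes about, which are no part of the job. What is shaped like the block but pink or red is not meant. There is more than one size of the holder; the one meant has the size given above.

How it is judged:
By the outcome, as a careful person would: the job done as asked, in the order asked, and still so for the second after the job is handed in, with the robot touching nothing.
It also fails if it takes over 64 s, if anything falls off the work surface, if the arm or the gripper's body presses on something with over 40 N, if the wrist force passes 120 N, or if a joint passes its speed limit or range.

## Working session

There is one attempt and no reset: what is moved stays moved. The work goes in short steps, Python scripts to look and compute and a tool call to move; the robot and the scene stay as the last step left them, time stands still between calls to the robot, and variables do not carry over. Pictures are saved under pics/ and viewed, about 8 in all and at most 12, crops included, and the job is handed in when it is done.

Besides the shell and the picture viewer there is one more tool, called in YAML: its name, and indented under it one key for each argument. step_arm: Moves the arm, as the interface text tells. Its arguments: {"type":"object","properties":{"increments":{"type":"array"},"newtons":{"type":"number"}},"required":["increments"]}

```bash
mkdir -p pics
cat > h.py <<'E'
import numpy as np, cv2
from rig import env
def shot(name, fn=None):
    d=env.get_image(name)
    if fn: cv2.imwrite('pics/'+fn,d['color'])
    import pickle; pickle.dump(d,open('last_%s.pkl'%name,'wb'))
    return d
def load(name):
    import pickle; return pickle.load(open('last_%s.pkl'%name,'rb'))
def ray(d,px):
    K=np.array(d['camera_matrix']);D=np.array(d['distortion'])
    p=cv2.undistortPoints(np.array(px,float).reshape(-1,1,2),K,D).reshape(-1,2)
    R=cv2.Rodrigues(np.array(d['rvec'],float))[0];t=np.array(d['tvec'],float).ravel()
    v=np.c_[p,np.ones(len(p))]@R
    return -R.T@t, v
def onz(d,px,z):
    c,v=ray(d,px); z=np.broadcast_to(z,len(v))
    return c+v*((z-c[2])/v[:,2])[:,None]
def proj(d,P):
    return cv2.projectPoints(np.array(P,float).reshape(-1,1,3),np.array(d['rvec'],float),np.array(d['tvec'],float),np.array(d['camera_matrix']),np.array(d['distortion']))[0].reshape(-1,2)
E
python3 - <<'E'
from h import *
np.set_printoptions(precision=4,suppress=True)
for n in ('top','side','wrist'):
    d=shot(n,n+'0.png'); c,v=ray(d,[[320,200]]); print(n,c,v)
s=env.observe(); print(s, env.tips_ahead)
a=cv2.imread('pics/top0.png');b=cv2.imread('pics/side0.png')
E
```

```text
top [0.4128 0.0352 1.0472] [[ 0.11   -0.0105 -0.9943]]
side [ 0.2137 -0.8086  0.8544] [[ 0.2648  0.7133 -0.6491]]
wrist [0.138  0.5389 0.3729] [[ 0.2855 -0.1186 -0.9511]]
{'time_s': 0.15, 'q': array([ 55.3325,  21.8324,  74.3708,   0.0022,  83.8587, -12.3357]), 'qvel': array([ 0.1036, -0.0799, -0.1411, -0.0504, -0.1052, -0.1215]), 'joint_efforts': array([  0.0022, -44.8623, -23.134 ,  -0.0002,   0.0039,   0.    ]), 'position': array([0.209 , 0.5087, 0.4043]), 'tool_rot': array([[ 0.38  ,  0.925 , -0.0006],
       [ 0.925 , -0.38  , -0.0009],
       [-0.001 , -0.0003, -1.    ]]), 'ft_force': array([-0.307 ,  1.4756, -0.3969]), 'wrist_torque': array([-0.0125,  0.0446,  0.0259]), 'grip_width': 0.08532666305828596} 0.1734
```

View pics/top0.png

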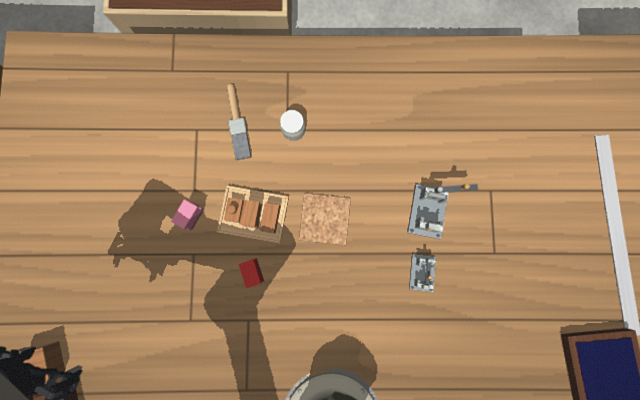

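View pics/side0.png

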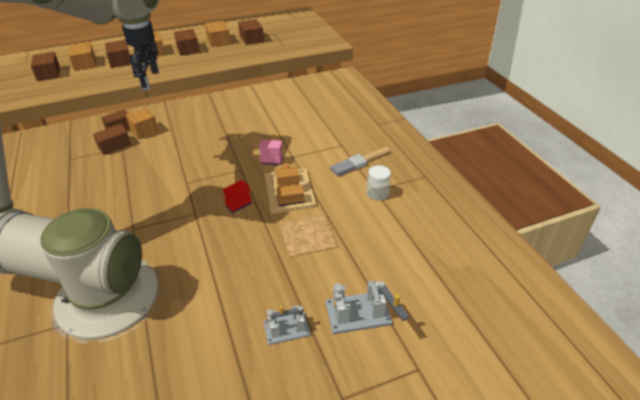

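The top view shows the tray at about (254,213), the board at (326,218), the large holder at (428,210) with its keeper open towards (475,187), and the small holder at (423,272). I'll enlarge these next.

Run:
```python
from h import *
np.set_printoptions(precision=4,suppress=True)
a=cv2.imread('pics/top0.png');b=cv2.imread('pics/side0.png')
A=cv2.resize(a[165:265,205:365],(800,500),interpolation=cv2.INTER_CUBIC)[:,:450] # 5x
B=cv2.resize(a[165:245,395:485],None,fx=5,fy=5,interpolation=cv2.INTER_CUBIC)
C=np.zeros((600,800,3),np.uint8)
C[:400,:440]=cv2.resize(a[170:250,210:298],None,fx=5,fy=5,interpolation=cv2.INTER_CUBIC)
C[:400,445:795]=cv2.resize(a[170:250,405:475],None,fx=5,fy=5,interpolation=cv2.INTER_CUBIC)
cv2.imwrite('pics/crop1.png',C)
d=load('top')
# holder base outer corners guess, scale
g=onz(d,[[254,213],[326,218],[428,210],[423,272]],0.0); print(g)
# holder base by colour mask (greyish)
hsv=cv2.cvtColor(a,cv2.COLOR_BGR2HSV)
m=((hsv[...,1]<60)&(hsv[...,2]>60)).astype(np.uint8); m[:165]=0;m[300:]=0;m[:,:395]=0;m[:,500:]=0
n,l,st,ce=cv2.connectedComponentsWithStats(m)
for i in range(1,n):
    if st[i,4]>150:
        r=cv2.minAreaRect(np.argwhere(l==i)[:,::-1].astype(np.float32)); print(st[i],r, onz(d,cv2.boxPoints(r),0.012))
m=((hsv[...,0]<25)).astype(np.uint8)
```

```text
[[ 0.4956  0.1923  0.    ]
 [ 0.4825  0.0089  0.    ]
 [ 0.5028 -0.2527  0.    ]
 [ 0.347  -0.2338  0.    ]]
[ 408  184   55   55 1788] ((434.87188720703125, 209.29005432128906), (47.38106918334961, 55.998226165771484), 9.211027145385742) [[ 0.4435 -0.1942  0.012 ]
 [ 0.5843 -0.2217  0.012 ]
 [ 0.5646 -0.3405  0.012 ]
 [ 0.4246 -0.3108  0.012 ]]
[409 253  27  39 844] ((422.5327453613281, 272.1393127441406), (24.263580322265625, 36.57644271850586), 5.19442892074585) [[ 0.3062 -0.194   0.012 ]
 [ 0.3947 -0.2054  0.012 ]
 [ 0.3892 -0.2654  0.012 ]
 [ 0.3009 -0.2533  0.012 ]]
```

View pics/crop1.png

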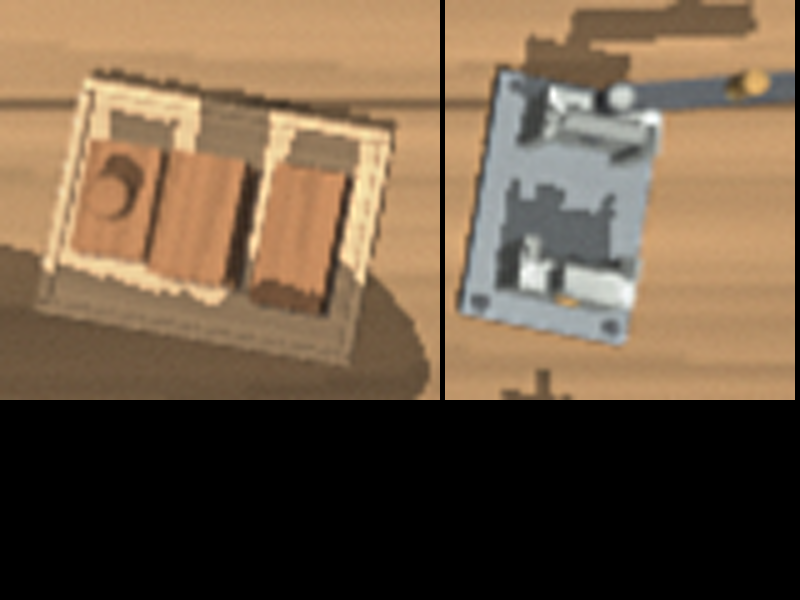

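The crop's left half shows three blocks in the tray: a knobbed one, a long one and, nearest the board, a likely tall one whose end face is visible (crop 300,230). The right half shows the holder, with its pin at crop (622,97) and its knob at (748,83). Next I'll turn these into poses.

Run:
```python
from h import *
np.set_printoptions(precision=4,suppress=True)
d=load('top')
L=lambda p:np.array(p,float)/5+[210,170]-.4
R=lambda p:(np.array(p,float)-[445,0])/5+[405,170]-.4
def quad(P,nm):
    c=P.mean(0); s=[np.linalg.norm(P[i]-P[(i+1)%4]) for i in range(4)]
    u=(P[0]+P[1]-P[2]-P[3])[:2]; print(nm,c,'sides',np.array(s),'yaw of up',np.degrees(np.arctan2(u[1],u[0])))
quad(onz(d,L([[90,72],[395,125],[350,362],[40,310]]),.014),'tray')
quad(onz(d,R([[500,68],[662,112],[625,342],[462,312]]),.012),'holder')
for z in (.044,.068): 
    quad(onz(d,L([[92,142],[162,148],[150,262],[75,250]]),z if z<.05 else .036),'knobb')
    quad(onz(d,L([[170,152],[250,158],[232,288],[152,270]]),z),'mid')
    quad(onz(d,L([[275,160],[350,173],[330,300],[258,280]]),z),'right')
pin=onz(d,R([[622,97]]),.012+.08);kn=onz(d,R([[748,83]]),.012+.101);print(pin,kn,np.linalg.norm((pin-kn)[0,:2]))
# board
a=d['color'];hsv=cv2.cvtColor(a,cv2.COLOR_BGR2HSV)
print(hsv[218,326])
# top-view corners picked from full picture
quad(onz(d,[[304,192],[351,196],[347,245],[300,241]],.006),'board')
s=env.observe();print(s['position'])
```

```text
tray [0.4949 0.1917 0.014 ] sides [0.1568 0.1208 0.1565 0.1217] yaw of up -10.076662694754358
holder [ 0.4989 -0.2494  0.012 ] sides [0.0849 0.1188 0.0827 0.1263] yaw of up -11.161744561381463
knobb [0.5004 0.2355 0.044 ] sides [0.0343 0.0559 0.0368 0.0532] yaw of up -5.803893774475008
mid [0.4923 0.1959 0.044 ] sides [0.0392 0.0639 0.0398 0.0581] yaw of up -6.9582908882178565
right [0.4867 0.1461 0.044 ] sides [0.0373 0.0626 0.0364 0.059 ] yaw of up -7.633363599763224
knobb [0.5011 0.2371 0.036 ] sides [0.0345 0.0563 0.0371 0.0536] yaw of up -5.803893774475008
mid [0.4904 0.192  0.068 ] sides [0.0383 0.0623 0.0389 0.0567] yaw of up -6.958290888217869
right [0.4849 0.1434 0.068 ] sides [0.0364 0.0611 0.0355 0.0576] yaw of up -7.633363599763179
[[ 0.5444 -0.2576  0.092 ]] [[ 0.548  -0.3094  0.113 ]] 0.05197197945307497
[ 15 101 223]
board [0.4814 0.0103 0.006 ] sides [0.1207 0.1246 0.1186 0.1246] yaw of up -4.891675641417153
[0.209  0.5087 0.4043]
```

step_arm:
  increments:
    - {"wz": 0.1356}
    - {"wz": 0.1356}
    - {"wz": 0.1356}
    - {"wz": 0.1356}
    - {"wz": 0.1356}
    - {"wz": 0.1356}
    - {"wz": 0.1356}
    - {"wz": 0.1356}
    - {"wz": 0.1356}
    - {"wz": 0.1356}
    - {"x": 2.8, "y": 2.3, "z": 0.6}
    - {"x": 2.8, "y": 2.3, "z": 0.6}
    - {"x": 2.8, "y": 2.3, "z": 0.6}
    - {"x": 2.8, "y": 2.3, "z": 0.6}
    - {"x": 2.8, "y": 2.3, "z": 0.6}
    - {"x": 2.8, "y": 2.3, "z": 0.6}
    - {"x": 2.8, "y": 2.3, "z": 0.6}
    - {"x": 2.8, "y": 2.3, "z": 0.6}
    - {"x": 2.8, "y": 2.3, "z": 0.6}
    - {"x": 2.8, "y": 2.3, "z": 0.6}

```text
invalid input at $.increments[0]: expected keys x, y, z, wx, wy, wz, gripper
```

step_arm:
  increments:
    - {"x": 2.7, "y": 2.2, "z": 0.7}
    - {"x": 2.7, "y": 2.2, "z": 0.7}
    - {}
    - {}
    - {}

```text
invalid input at $.increments[0]: expected keys x, y, z, wx, wy, wz, gripper
```

Run:
```python
from h import *
np.set_printoptions(precision=4,suppress=True)
s=env.observe();print(s['position'],s['tool_rot'],s['ft_force'],s['qvel'])
d=shot('wrist','w1.png')
```

```text
[0.209  0.5087 0.4043] [[ 0.38    0.925  -0.0006]
 [ 0.925  -0.38   -0.0009]
 [-0.001  -0.0003 -1.    ]] [-0.307   1.4756 -0.3969] [ 0.1036 -0.0799 -0.1411 -0.0504 -0.1052 -0.1215]
```

View pics/w1.png

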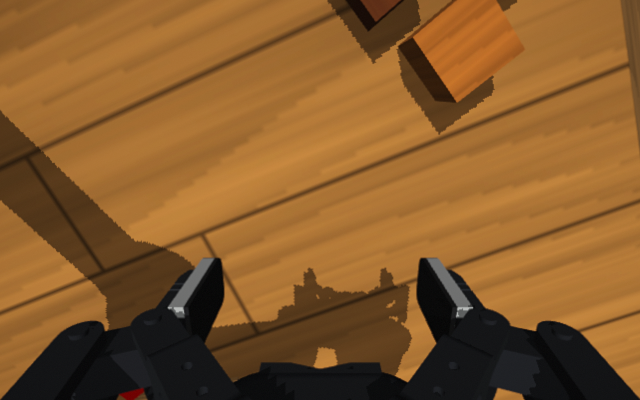

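The wrist view shows the gripper's fingers at the bottom, around rows 260-400; the area to look at is the upper half. The move was refused because every row needs all its keys, so I'll resend it.

step_arm:
  increments:
    - {"x": 0, "y": 0, "z": 0, "wx": 0, "wy": 0, "wz": 0.1356, "gripper": 8.5}
    - {"x": 0, "y": 0, "z": 0, "wx": 0, "wy": 0, "wz": 0.1356, "gripper": 8.5}
    - {"x": 0, "y": 0, "z": 0, "wx": 0, "wy": 0, "wz": 0.1356, "gripper": 8.5}
    - {"x": 0, "y": 0, "z": 0, "wx": 0, "wy": 0, "wz": 0.1356, "gripper": 8.5}
    - {"x": 0, "y": 0, "z": 0, "wx": 0, "wy": 0, "wz": 0.1356, "gripper": 8.5}
    - {"x": 0, "y": 0, "z": 0, "wx": 0, "wy": 0, "wz": 0.1356, "gripper": 8.5}
    - {"x": 0, "y": 0, "z": 0, "wx": 0, "wy": 0, "wz": 0.1356, "gripper": 8.5}
    - {"x": 0, "y": 0, "z": 0, "wx": 0, "wy": 0, "wz": 0.1356, "gripper": 8.5}
    - {"x": 0, "y": 0, "z": 0, "wx": 0, "wy": 0, "wz": 0.1356, "gripper": 8.5}
    - {"x": 0, "y": 0, "z": 0, "wx": 0, "wy": 0, "wz": 0.1356, "gripper": 8.5}
    - {"x": 3.3, "y": 2.7, "z": 0.4, "wx": 0, "wy": 0, "wz": 0, "gripper": 8.5}
    - {"x": 3.3, "y": 2.7, "z": 0.4, "wx": 0, "wy": 0, "wz": 0, "gripper": 8.5}
    - {"x": 3.3, "y": 2.7, "z": 0.4, "wx": 0, "wy": 0, "wz": 0, "gripper": 8.5}
    - {"x": 3.3, "y": 2.7, "z": 0.4, "wx": 0, "wy": 0, "wz": 0, "gripper": 8.5}
    - {"x": 3.3, "y": 2.7, "z": 0.4, "wx": 0, "wy": 0, "wz": 0, "gripper": 8.5}
    - {"x": 3.3, "y": 2.7, "z": 0.4, "wx": 0, "wy": 0, "wz": 0, "gripper": 8.5}
    - {"x": 3.3, "y": 2.7, "z": 0.4, "wx": 0, "wy": 0, "wz": 0, "gripper": 8.5}
    - {"x": 3.3, "y": 2.7, "z": 0.4, "wx": 0, "wy": 0, "wz": 0, "gripper": 8.5}
    - {"x": 3.3, "y": 2.7, "z": 0.4, "wx": 0, "wy": 0, "wz": 0, "gripper": 8.5}
    - {"x": 3.3, "y": 2.7, "z": 0.4, "wx": 0, "wy": 0, "wz": 0, "gripper": 8.5}

```text
time_s: 2.2
position: [0.4878, 0.1838, 0.3645]
tool_rot: [[0.985, -0.174, -0.0], [-0.174, -0.985, 0.0], [-0.0, 0.0, -1.0]]
ft_force: [1.0, 0.0, 0.1]
grip_width: 0.0851
```

step_arm:
  increments:
    - {"x": 0, "y": 0, "z": 0, "wx": 0, "wy": 0, "wz": 0, "gripper": 8.5}
    - {"x": 0, "y": 0, "z": 0, "wx": 0, "wy": 0, "wz": 0, "gripper": 8.5}
    - {"x": 0, "y": 0, "z": 0, "wx": 0, "wy": 0, "wz": 0, "gripper": 8.5}

```text
time_s: 2.5
position: [0.4864, 0.186, 0.3648]
tool_rot: [[0.985, -0.173, -0.0], [-0.173, -0.985, 0.0], [-0.0, -0.0, -1.0]]
ft_force: [0.6, 0.2, -0.5]
grip_width: 0.0848
```

Run:
```python
from h import *
np.set_printoptions(precision=4,suppress=True)
s=env.observe();print(s['time_s'],s['position'],s['tool_rot'],s['qvel'])
d=shot('wrist','w2.png')
```

```text
2.5 [0.4864 0.186  0.3648] [[ 0.9849 -0.1734 -0.0003]
 [-0.1734 -0.9849  0.0002]
 [-0.0004 -0.0001 -1.    ]] [ 0.7571 -0.3276 -0.0008 -0.0947 -0.0889 -0.0343]
```

View pics/w2.png

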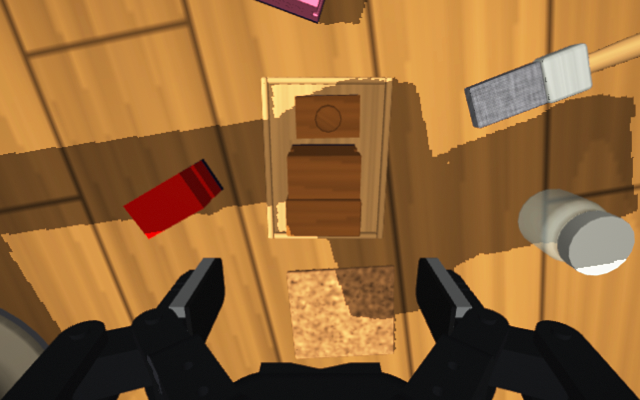

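The close view shows the knob block at (327,117), a middle block with its top over (288-360, 152-198), the low block at (323,217), the board at (342,312), and the tray at cols 262-392, rows 78-238. The middle block hides the gap to its neighbour, so it looks like the tall one. I'll check the sizes.

Run:
```python
from h import *
np.set_printoptions(precision=4,suppress=True)
d=load('wrist');g=cv2.cvtColor(d['color'],cv2.COLOR_BGR2GRAY).astype(int)
print('col323',[(r,g[r,318:330].mean().round()) for r in range(138,242,1) if abs(g[r+1,318:330].mean()-g[r-1,318:330].mean())>8])
for r in (175,217): print('row',r,[(c,g[r-8:r+8,c].mean().round()) for c in range(275,375) if abs(g[r-8:r+8,c+1].mean()-g[r-8:r+8,c-1].mean())>8])
def quad(P,nm):
    c=P.mean(0); s=[np.linalg.norm(P[i]-P[(i+1)%4]) for i in range(4)]
    u=(P[0]+P[3]-P[1]-P[2])[:2]; print(nm,c,'sides',np.array(s),'yaw',np.degrees(np.arctan2(-u[1],-u[0])))
for z in (.044,.068):
    quad(onz(d,[[288,152],[360,152],[361,198],[287,198]],z),'mid')
    quad(onz(d,[[287,199],[361,199],[360,237],[287,236]],z),'low')
quad(onz(d,[[262,78],[392,79],[383,238],[270,238]],.014),'tray')
quad(onz(d,[[288,270],[393,264],[395,356],[294,358]],.006),'board')
```

```text
col323 [(138, np.float64(105.0)), (139, np.float64(117.0)), (142, np.float64(118.0)), (143, np.float64(99.0)), (144, np.float64(49.0)), (146, np.float64(47.0)), (155, np.float64(53.0)), (156, np.float64(64.0)), (197, np.float64(84.0)), (198, np.float64(74.0)), (199, np.float64(53.0)), (200, np.float64(58.0)), (201, np.float64(71.0)), (202, np.float64(78.0)), (235, np.float64(80.0)), (236, np.float64(100.0)), (237, np.float64(119.0)), (238, np.float64(129.0)), (239, np.float64(152.0)), (240, np.float64(161.0))]
row 175 [(286, np.float64(118.0)), (287, np.float64(101.0)), (288, np.float64(82.0)), (359, np.float64(82.0)), (360, np.float64(94.0)), (361, np.float64(115.0)), (362, np.float64(123.0)), (367, np.float64(126.0)), (368, np.float64(120.0)), (374, np.float64(122.0))]
row 217 [(275, np.float64(126.0)), (276, np.float64(135.0)), (277, np.float64(175.0)), (278, np.float64(208.0)), (284, np.float64(213.0)), (285, np.float64(186.0)), (286, np.float64(117.0)), (287, np.float64(77.0)), (360, np.float64(79.0)), (361, np.float64(113.0)), (362, np.float64(132.0)), (365, np.float64(128.0)), (366, np.float64(122.0)), (372, np.float64(124.0))]
mid [0.491 0.192 0.044] sides [0.0627 0.0421 0.0673 0.0421] yaw -10.006429302738265
low [0.4839 0.152  0.044 ] sides [0.0673 0.0377 0.0689 0.0367] yaw -10.429464114771298
mid [0.4918 0.1979 0.068 ] sides [0.0575 0.0386 0.0617 0.0386] yaw -10.006429302738283
low [0.4853 0.1612 0.068 ] sides [0.0617 0.0346 0.0632 0.0336] yaw -10.429464114771303
tray [0.4947 0.1955 0.014 ] sides [0.1173 0.1565 0.1179 0.1574] yaw -10.215706594826255
board [0.4828 0.0164 0.006 ] sides [0.1157 0.1255 0.1226 0.1207] yaw -7.485109899522987
```

The sizes fit: the middle block's top is 59.6 x 36 mm at z = 68 mm, so it is the tall one, at about (0.492, 0.1945) with yaw -10°. I'll go down and take it by its ends.

step_arm:
  increments:
    - {"x": 0.4, "y": -0.9, "z": 1, "wx": 0, "wy": 0, "wz": 0, "gripper": 8.5}
    - {"x": 0, "y": 0, "z": 3, "wx": 0, "wy": 0, "wz": 0, "gripper": 8.5}
    - {"x": 0, "y": 0, "z": 3, "wx": 0, "wy": 0, "wz": 0, "gripper": 8.5}
    - {"x": 0, "y": 0, "z": 3, "wx": 0, "wy": 0, "wz": 0, "gripper": 8.5}
    - {"x": 0, "y": 0, "z": 3, "wx": 0, "wy": 0, "wz": 0, "gripper": 8.5}
    - {"x": 0, "y": 0, "z": 2, "wx": 0, "wy": 0, "wz": 0, "gripper": 8.5}
    - {"x": 0, "y": 0, "z": 1, "wx": 0, "wy": 0, "wz": 0, "gripper": 8.5}
    - {"x": 0, "y": 0, "z": 1, "wx": 0, "wy": 0, "wz": 0, "gripper": 8.5}
    - {"x": 0, "y": 0, "z": 0, "wx": 0, "wy": 0, "wz": 0, "gripper": 8.5}
    - {"x": 0, "y": 0, "z": 0, "wx": 0, "wy": 0, "wz": 0, "gripper": 8.5}

```text
time_s: 3.55
position: [0.4926, 0.1938, 0.1953]
tool_rot: [[0.985, -0.174, 0.001], [-0.174, -0.985, 0.0], [0.001, -0.0, -1.0]]
ft_force: [0.2, 0.7, 0.6]
grip_width: 0.0852
```

step_arm:
  increments:
    - {"x": 0, "y": 0, "z": 0, "wx": 0, "wy": 0, "wz": 0, "gripper": 4}
    - {"x": 0, "y": 0, "z": 0, "wx": 0, "wy": 0, "wz": 0, "gripper": 4}
    - {"x": 0, "y": 0, "z": 0, "wx": 0, "wy": 0, "wz": 0, "gripper": 4}
    - {"x": 0, "y": 0, "z": 0, "wx": 0, "wy": 0, "wz": 0, "gripper": 4}
    - {"x": 0, "y": 0, "z": 0, "wx": 0, "wy": 0, "wz": 0, "gripper": 4}
    - {"x": 0, "y": 0, "z": 0, "wx": 0, "wy": 0, "wz": 0, "gripper": 4}
    - {"x": 0, "y": 0, "z": 0, "wx": 0, "wy": 0, "wz": 0, "gripper": 4}
    - {"x": 0, "y": 0, "z": 0, "wx": 0, "wy": 0, "wz": 0, "gripper": 4}
  newtons: 40

```text
time_s: 4.35
position: [0.4926, 0.1936, 0.1955]
tool_rot: [[0.985, -0.174, 0.001], [-0.174, -0.985, 0.0], [0.001, -0.001, -1.0]]
ft_force: [0.3, 0.2, 6.1]
grip_width: 0.0596
```

Run:
```python
from h import *
np.set_printoptions(precision=4,suppress=True)
s=env.observe();print(s['time_s'],s['position'],s['ft_force'],s['grip_width'])
d=shot('wrist','w3.png')
```

```text
4.35 [0.4926 0.1936 0.1955] [0.3116 0.2466 6.1111] 0.059641449497060295
```

View pics/w3.png

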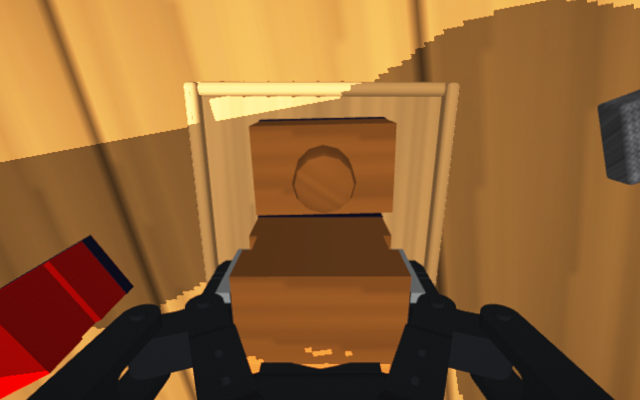

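The block is held by its ends (59.6 mm) with the side groove visible at (248,240), the knob block stands untouched behind it at (323,180), and the tray rim is clear. I'll lift and carry it to the board.

step_arm:
  increments:
    - {"x": 0, "y": 0, "z": -1, "wx": 0, "wy": 0, "wz": 0, "gripper": 4}
    - {"x": 0, "y": 0, "z": -2, "wx": 0, "wy": 0, "wz": 0, "gripper": 4}
    - {"x": 0, "y": 0, "z": -2, "wx": 0, "wy": 0, "wz": 0, "gripper": 4}
    - {"x": 0, "y": 0, "z": -2, "wx": 0, "wy": 0, "wz": 0, "gripper": 4}
    - {"x": 0.3, "y": 2.5, "z": 0, "wx": 0, "wy": 0, "wz": 0, "gripper": 4}
    - {"x": 0.3, "y": 2.5, "z": 0, "wx": 0, "wy": 0, "wz": 0, "gripper": 4}
    - {"x": 0.3, "y": 2.6, "z": 0, "wx": 0, "wy": 0, "wz": 0, "gripper": 4}
    - {"x": 0.3, "y": 2.6, "z": 0, "wx": 0, "wy": 0, "wz": 0, "gripper": 4}
    - {"x": 0.3, "y": 2.6, "z": 0, "wx": 0, "wy": 0, "wz": 0, "gripper": 4}
    - {"x": 0.3, "y": 2.6, "z": 0, "wx": 0, "wy": 0, "wz": 0, "gripper": 4}
    - {"x": 0.3, "y": 2.6, "z": 0, "wx": 0, "wy": 0, "wz": 0, "gripper": 4}
    - {"x": 0, "y": 0, "z": 0, "wx": 0, "wy": 0, "wz": 0, "gripper": 4}
    - {"x": 0, "y": 0, "z": 0, "wx": 0, "wy": 0, "wz": 0, "gripper": 4}
    - {"x": 0, "y": 0, "z": 2, "wx": 0, "wy": 0, "wz": 0, "gripper": 4}
    - {"x": 0, "y": 0, "z": 2, "wx": 0, "wy": 0, "wz": 0, "gripper": 4}
    - {"x": 0, "y": 0, "z": 1.5, "wx": 0, "wy": 0, "wz": 0, "gripper": 4}
    - {"x": 0, "y": 0, "z": 0.7, "wx": 0, "wy": 0, "wz": 0, "gripper": 4}
    - {"x": 0, "y": 0, "z": 0.3, "wx": 0, "wy": 0, "wz": 0, "gripper": 4}
    - {"x": 0, "y": 0, "z": 0, "wx": 0, "wy": 0, "wz": 0, "gripper": 4}
    - {"x": 0, "y": 0, "z": 0, "wx": 0, "wy": 0, "wz": 0, "gripper": 4}

```text
time_s: 6.4
position: [0.482, 0.0128, 0.2003]
tool_rot: [[0.985, -0.174, 0.001], [-0.174, -0.985, -0.0], [0.001, 0.0, -1.0]]
ft_force: [-0.7, 0.6, -1.1]
grip_width: 0.0593
```

step_arm:
  increments:
    - {"x": 0, "y": 0, "z": 0.2, "wx": 0, "wy": 0, "wz": 0, "gripper": 4}
    - {"x": 0, "y": 0, "z": 0.1, "wx": 0, "wy": 0, "wz": 0, "gripper": 4}
    - {"x": 0, "y": 0, "z": 0, "wx": 0, "wy": 0, "wz": 0, "gripper": 4}

```text
time_s: 6.7
position: [0.4818, 0.0126, 0.1968]
tool_rot: [[0.985, -0.174, 0.0], [-0.174, -0.985, -0.0], [0.0, -0.0, -1.0]]
ft_force: [0.3, -0.8, -1.1]
grip_width: 0.0596
```

step_arm:
  increments:
    - {"x": 0, "y": 0, "z": 0.1, "wx": 0, "wy": 0, "wz": 0, "gripper": 4}
    - {"x": 0, "y": 0, "z": 0, "wx": 0, "wy": 0, "wz": 0, "gripper": 4}
    - {"x": 0, "y": 0, "z": 0.05, "wx": 0, "wy": 0, "wz": 0, "gripper": 4}
    - {"x": 0, "y": 0, "z": 0, "wx": 0, "wy": 0, "wz": 0, "gripper": 4}

```text
time_s: 7.1
position: [0.4817, 0.0126, 0.1956]
tool_rot: [[0.985, -0.174, 0.0], [-0.174, -0.985, -0.0], [0.0, 0.0, -1.0]]
ft_force: [-1.9, 0.4, 5.1]
grip_width: 0.0591
```

Contact with the board shows (+5 N). I'll let go, rise and turn a quarter.

step_arm:
  increments:
    - {"x": 0, "y": 0, "z": 0, "wx": 0, "wy": 0, "wz": 0, "gripper": 8.5}
    - {"x": 0, "y": 0, "z": 0, "wx": 0, "wy": 0, "wz": 0, "gripper": 8.5}
    - {"x": 0, "y": 0, "z": 0, "wx": 0, "wy": 0, "wz": 0, "gripper": 8.5}
    - {"x": 0, "y": 0, "z": 0, "wx": 0, "wy": 0, "wz": 0, "gripper": 8.5}
    - {"x": 0, "y": 0, "z": 0, "wx": 0, "wy": 0, "wz": 0, "gripper": 8.5}
    - {"x": 0, "y": 0, "z": -2, "wx": 0, "wy": 0, "wz": 0, "gripper": 8.5}
    - {"x": 0, "y": 0, "z": -4, "wx": 0, "wy": 0, "wz": 0, "gripper": 8.5}
    - {"x": 0, "y": 0, "z": -4.4, "wx": 0, "wy": 0, "wz": 0, "gripper": 8.5}
    - {"x": 0, "y": 0, "z": 0, "wx": 0, "wy": 0, "wz": -0.1428, "gripper": 8.5}
    - {"x": 0, "y": 0, "z": 0, "wx": 0, "wy": 0, "wz": -0.1428, "gripper": 8.5}
    - {"x": 0, "y": 0, "z": 0, "wx": 0, "wy": 0, "wz": -0.1428, "gripper": 8.5}
    - {"x": 0, "y": 0, "z": 0, "wx": 0, "wy": 0, "wz": -0.1428, "gripper": 8.5}
    - {"x": 0, "y": 0, "z": 0, "wx": 0, "wy": 0, "wz": -0.1428, "gripper": 8.5}
    - {"x": 0, "y": 0, "z": 0, "wx": 0, "wy": 0, "wz": -0.1428, "gripper": 8.5}
    - {"x": 0, "y": 0, "z": 0, "wx": 0, "wy": 0, "wz": -0.1428, "gripper": 8.5}
    - {"x": 0, "y": 0, "z": 0, "wx": 0, "wy": 0, "wz": -0.1428, "gripper": 8.5}
    - {"x": 0, "y": 0, "z": 0, "wx": 0, "wy": 0, "wz": -0.1428, "gripper": 8.5}
    - {"x": 0, "y": 0, "z": 0, "wx": 0, "wy": 0, "wz": -0.1428, "gripper": 8.5}
    - {"x": 0, "y": 0, "z": 0, "wx": 0, "wy": 0, "wz": -0.1428, "gripper": 8.5}
    - {"x": 0, "y": 0, "z": 0, "wx": 0, "wy": 0, "wz": 0, "gripper": 8.5}

```text
time_s: 9.1
position: [0.4817, 0.0127, 0.2992]
tool_rot: [[0.173, 0.985, -0.0], [0.985, -0.173, 0.0], [0.0, -0.0, -1.0]]
ft_force: [-0.4, -0.2, 0.5]
grip_width: 0.0848
```

Run:
```python
from h import *
np.set_printoptions(precision=4,suppress=True)
s=env.observe();print(s['time_s'],s['position'],s['tool_rot'],s['ft_force'],s['grip_width'],s['q'])
d=shot('wrist','w4.png')
```

```text
9.1 [0.4817 0.0127 0.2992] [[ 0.1729  0.9849 -0.0001]
 [ 0.9849 -0.1729  0.    ]
 [ 0.     -0.0001 -1.    ]] [-0.4061 -0.1671  0.5019] 0.08476706623754046 [-12.6062  21.545   94.4598   0.0013  64.0018 -92.6525]
```

View pics/w4.png

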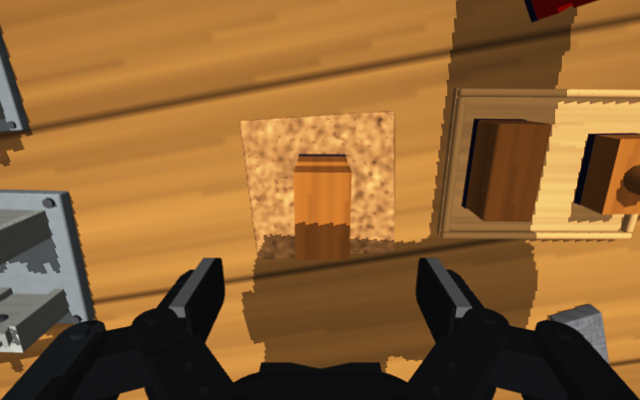

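The block stands upright on the board, cols 294-351, centred between the fingers; the tray neighbours at (510,170) and (615,175) are undisturbed, and the holder is at left (45,270). Now I'll take it by its long sides.

step_arm:
  increments:
    - {"x": 0, "y": 0, "z": 3, "wx": 0, "wy": 0, "wz": 0, "gripper": 8.5}
    - {"x": 0, "y": 0, "z": 3, "wx": 0, "wy": 0, "wz": 0, "gripper": 8.5}
    - {"x": 0, "y": 0, "z": 2, "wx": 0, "wy": 0, "wz": 0, "gripper": 8.5}
    - {"x": 0, "y": 0, "z": 1.4, "wx": 0, "wy": 0, "wz": 0, "gripper": 8.5}
    - {"x": 0, "y": 0, "z": 0.5, "wx": 0, "wy": 0, "wz": 0, "gripper": 8.5}
    - {"x": 0, "y": 0, "z": 0, "wx": 0, "wy": 0, "wz": 0, "gripper": 8.5}
    - {"x": 0, "y": 0, "z": 0, "wx": 0, "wy": 0, "wz": 0, "gripper": 1.5}
    - {"x": 0, "y": 0, "z": 0, "wx": 0, "wy": 0, "wz": 0, "gripper": 1.5}
    - {"x": 0, "y": 0, "z": 0, "wx": 0, "wy": 0, "wz": 0, "gripper": 1.5}
    - {"x": 0, "y": 0, "z": 0, "wx": 0, "wy": 0, "wz": 0, "gripper": 1.5}
    - {"x": 0, "y": 0, "z": 0, "wx": 0, "wy": 0, "wz": 0, "gripper": 1.5}
    - {"x": 0, "y": 0, "z": 0, "wx": 0, "wy": 0, "wz": 0, "gripper": 1.5}
    - {"x": 0, "y": 0, "z": 0, "wx": 0, "wy": 0, "wz": 0, "gripper": 1.5}
    - {"x": 0, "y": 0, "z": 0, "wx": 0, "wy": 0, "wz": 0, "gripper": 1.5}
    - {"x": 0, "y": 0, "z": 0, "wx": 0, "wy": 0, "wz": 0, "gripper": 1.5}
    - {"x": 0, "y": 0, "z": 0, "wx": 0, "wy": 0, "wz": 0, "gripper": 1.5}
  newtons: 80

```text
time_s: 10.75
position: [0.482, 0.0127, 0.2009]
tool_rot: [[0.174, 0.985, 0.002], [0.985, -0.174, -0.0], [-0.0, 0.002, -1.0]]
ft_force: [-0.0, 0.6, 5.8]
grip_width: 0.0354
```

Grip on the long sides is 35.4 mm. I'll lift and carry it to a viewpoint beside the holder.

step_arm:
  increments:
    - {"x": 0, "y": 0, "z": -2, "wx": 0, "wy": 0, "wz": 0, "gripper": 1.5}
    - {"x": 0, "y": 0, "z": -4, "wx": 0, "wy": 0, "wz": 0, "gripper": 1.5}
    - {"x": 0, "y": 0, "z": -4, "wx": 0, "wy": 0, "wz": 0, "gripper": 1.5}
    - {"x": 0, "y": 0, "z": -4, "wx": 0, "wy": 0, "wz": 0, "gripper": 1.5}
    - {"x": -3.2, "y": 1.5, "z": 0, "wx": 0, "wy": 0, "wz": 0, "gripper": 1.5}
    - {"x": -3.2, "y": 1.5, "z": 0, "wx": 0, "wy": 0, "wz": 0, "gripper": 1.5}
    - {"x": -3.2, "y": 1.5, "z": 0, "wx": 0, "wy": 0, "wz": 0, "gripper": 1.5}
    - {"x": -3.2, "y": 1.5, "z": 0, "wx": 0, "wy": 0, "wz": 0, "gripper": 1.5}
    - {"x": -3.2, "y": 1.5, "z": 0, "wx": 0, "wy": 0, "wz": 0, "gripper": 1.5}
    - {"x": -3.2, "y": 1.5, "z": 0, "wx": 0, "wy": 0, "wz": 0, "gripper": 1.5}
    - {"x": -3.2, "y": 1.6, "z": 0, "wx": 0, "wy": 0, "wz": 0, "gripper": 1.5}
    - {"x": -3.2, "y": 1.6, "z": 0, "wx": 0, "wy": 0, "wz": 0, "gripper": 1.5}
    - {"x": 0, "y": 0, "z": 0, "wx": 0, "wy": 0, "wz": 0, "gripper": 1.5}
    - {"x": 0, "y": 0, "z": 0, "wx": 0, "wy": 0, "wz": 0, "gripper": 1.5}
    - {"x": 0, "y": 0, "z": 0, "wx": 0, "wy": 0, "wz": 0, "gripper": 1.5}
    - {"x": 0, "y": 0, "z": 0, "wx": 0, "wy": 0, "wz": 0, "gripper": 1.5}

```text
time_s: 12.35
position: [0.5573, -0.2597, 0.3404]
tool_rot: [[0.173, 0.985, -0.0], [0.985, -0.173, 0.0], [0.0, -0.0, -1.0]]
ft_force: [-0.6, 1.2, -1.4]
grip_width: 0.0353
```

Run:
```python
from h import *
np.set_printoptions(precision=4,suppress=True)
s=env.observe();print(s['time_s'],s['position'],s['tool_rot'],s['ft_force'],s['grip_width'],s['q'])
d=shot('wrist','w5.png')
```

```text
12.35 [ 0.5573 -0.2597  0.3404] [[ 0.1731  0.9849 -0.0002]
 [ 0.9849 -0.1731  0.0002]
 [ 0.0002 -0.0002 -1.    ]] [-0.5868  1.1558 -1.3532] 0.035331145731739504 [ -36.0015   31.1044   69.4446    0.0043   79.4672 -116.0348]
```

View pics/w5.png

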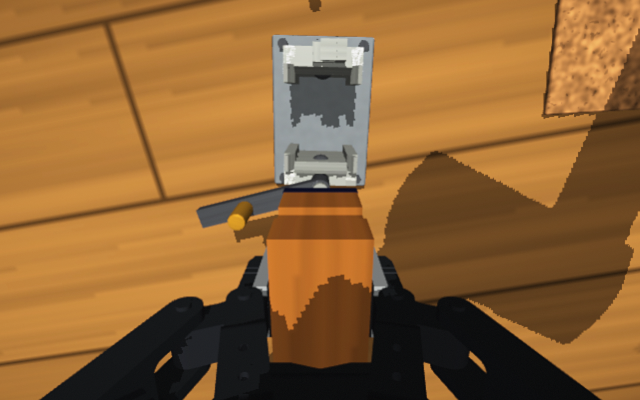

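The holder's base shows at cols 273-374, rows 37-188, the keeper is open with its knob at (240,218), and the held block's near end spans cols 268-374, rows 190-238. I'll fit edges for the holder, and use the held block's end to check the camera offset.

Run:
```python
from h import *
np.set_printoptions(precision=4,suppress=True)
d=load('wrist');a=d['color'];hsv=cv2.cvtColor(a,cv2.COLOR_BGR2HSV)
m=hsv[...,1]<70
Lp=[];Rp=[]
for r in range(60,176,3):
    c=np.where(m[r,255:390])[0]+255; Lp.append([c.min()-.0,r]); Rp.append([c.max()+1.,r])
Tp=[[c,np.where(m[25:80,c])[0].min()+25.] for c in range(285,362,3)]
Bp=[[c,np.where(m[150:195,c])[0].max()+151.] for c in (276,278,280,282,358,360,362)]
print('raw',Lp[::8],Rp[::8],Tp[::6],Bp)
s=env.observe();p=s['position'];X=s['tool_rot'][:,0];Y=s['tool_rot'][:,1]
T=lambda P:np.c_[(P-p)@X,(P-p)@Y]*1000   # mm in tool frame
off=np.array([-.5,-.5])
def fit(P,z,swap):
    t=T(onz(d,np.array(P)+off,z)); u,v=(t[:,1],t[:,0]) if swap else (t[:,0],t[:,1])
    k=np.polyfit(u,v,1); e=np.abs(v-np.polyval(k,u)); k=np.polyfit(u[e<2*np.median(e)+.3],v[e<2*np.median(e)+.3],1); return k
kL=fit(Lp,.012,1);kR=fit(Rp,.012,1);kT=fit(Tp,.012,0);kB=fit(Bp,.012,0)
print('L,R x=k y+c',kL,kR,'slopes deg',np.degrees([kL[0],kR[0],kT[0],kB[0]]))
print('T,B y=kx+c',kT,kB)
print('width',kR[1]-kL[1],'len',kB[1]-kT[1])
# held block's near end
print('blk bottom edge',T(onz(d,[[277,190.5],[363,190.5]],p[2]-.1949)),'top edge',T(onz(d,[[268,238.5],[374,238.5]],p[2]-.1949+.062)))
# knob top
print('knob', T(onz(d,[[237,222]],.113)))
```

```text
raw [[np.float64(273.0), 60], [np.float64(273.0), 84], [np.float64(273.0), 108], [np.float64(274.0), 132], [np.float64(274.0), 156]] [[np.float64(373.0), 60], [np.float64(371.0), 84], [np.float64(370.0), 108], [np.float64(368.0), 132], [np.float64(367.0), 156]] [[285, np.float64(35.0)], [303, np.float64(36.0)], [321, np.float64(36.0)], [339, np.float64(37.0)], [357, np.float64(37.0)]] [[276, np.float64(195.0)], [278, np.float64(195.0)], [280, np.float64(195.0)], [282, np.float64(195.0)], [358, np.float64(186.0)], [360, np.float64(186.0)], [362, np.float64(186.0)]]
L,R x=k y+c [ -0.0253 -40.98  ] [-0.023 42.018] slopes deg [-1.4523 -1.3181  1.5219 -6.5641]
T,B y=kx+c [   0.0266 -120.4673] [-0.1146  9.9073]
width 82.9980213822424 len 130.37465297363497
blk bottom edge [[-20.9312 -28.9151]
 [ 22.9173 -28.8772]] top edge [[-16.2811 -30.5557]
 [ 18.8673 -30.5229]]
knob [[-51.3214   1.3212]]
```

Run:
```python
from h import *
np.set_printoptions(precision=4,suppress=True,linewidth=200)
d=load('wrist');a=d['color'];g=cv2.cvtColor(a,cv2.COLOR_BGR2GRAY).astype(int)
for r in (186,188,190,192,195,200,206,212,218,225,232,240,245): 
    dd=np.abs(g[r,256:391]-g[r,255:390]); i=np.where(dd>18)[0]; print(r,list(zip(i+256,dd[i])))
for c in (310,325,340): print(c,list(enumerate(g[180:245,c],180))[0::2])
s=env.observe();p=s['position'];X=s['tool_rot'][:,0];Y=s['tool_rot'][:,1]
# predicted pixels of block corners (tool frame)
for y in (-.030,):
  for h in (0,.0295,.0425,.062):
    print(h,proj(d,[p+X*x+Y*y+np.array([0,0,-.1949+h]) for x in (-.018,.018)]))
```

```text
186 [(np.int64(278), np.int64(27)), (np.int64(313), np.int64(23)), (np.int64(314), np.int64(39)), (np.int64(315), np.int64(26)), (np.int64(326), np.int64(39)), (np.int64(327), np.int64(40)), (np.int64(364), np.int64(38)), (np.int64(365), np.int64(24))]
188 [(np.int64(356), np.int64(19)), (np.int64(357), np.int64(19)), (np.int64(361), np.int64(19)), (np.int64(364), np.int64(22))]
190 [(np.int64(283), np.int64(25)), (np.int64(284), np.int64(32)), (np.int64(356), np.int64(21)), (np.int64(357), np.int64(70)), (np.int64(358), np.int64(39))]
192 [(np.int64(258), np.int64(19)), (np.int64(357), np.int64(30)), (np.int64(358), np.int64(55)), (np.int64(359), np.int64(24))]
195 [(np.int64(358), np.int64(50)), (np.int64(359), np.int64(25))]
200 [(np.int64(360), np.int64(45)), (np.int64(361), np.int64(20))]
206 [(np.int64(362), np.int64(44)), (np.int64(363), np.int64(22))]
212 [(np.int64(388), np.int64(32)), (np.int64(389), np.int64(31))]
218 [(np.int64(261), np.int64(23)), (np.int64(262), np.int64(21)), (np.int64(363), np.int64(21)), (np.int64(386), np.int64(20)), (np.int64(387), np.int64(32))]
2
[... 2190 characters left out ...]
, np.int64(85)), (200, np.int64(84)), (202, np.int64(83)), (204, np.int64(83)), (206, np.int64(89)), (208, np.int64(134)), (210, np.int64(135)), (212, np.int64(135)), (214, np.int64(126)), (216, np.int64(83)), (218, np.int64(82)), (220, np.int64(83)), (222, np.int64(82)), (224, np.int64(82)), (226, np.int64(81)), (228, np.int64(81)), (230, np.int64(81)), (232, np.int64(81)), (234, np.int64(80)), (236, np.int64(81)), (238, np.int64(80)), (240, np.int64(130)), (242, np.int64(130)), (244, np.int64(131))]
0 [[282.6506 188.4557]
 [353.3981 188.3983]]
0.0295 [[275.2936 207.6467]
 [360.0554 207.578 ]]
0.0425 [[271.0393 218.7473]
 [363.9052 218.6723]]
0.062 [[262.8808 240.0418]
 [371.288  239.9549]]
```

Run:
```python
from h import *
np.set_printoptions(precision=2,suppress=True,linewidth=200)
d=load('wrist');a=d['color'];hsv=cv2.cvtColor(a,cv2.COLOR_BGR2HSV);g=cv2.cvtColor(a,cv2.COLOR_BGR2GRAY).astype(int)
s=env.observe();p=s['position'];X=s['tool_rot'][:,0];Y=s['tool_rot'][:,1]
T=lambda P:np.c_[(P-p)@X,(P-p)@Y]*1000
for c in (285,320,350): print(c,g[31:41,c],hsv[31:41,c,1])
for c in (360,363): print(c,g[180:192,c],hsv[180:192,c,1])
print(T(onz(d,[[320,36],[360,186.5],[363,187]],.012)))
# predicted holder corners with centre (x,y) in tool mm, + camera bias 1.3 in x
cx,cy,th=.5+1.4,-57.8,.0245
u=np.array([-np.sin(th),np.cos(th)]);v=np.array([np.cos(th),np.sin(th)])
for (hx,hy,z) in ((-63,-42,12),(-63,42,12),(63,42,12),(63,-42,12),(-31,-25,62),(31,25,62),(46,0,92)):
    q=np.array([cx,cy])+u*hx+v*hy; P=p+X*q[0]/1e3+Y*q[1]/1e3; P[2]=z/1e3; print((hx,hy,z),proj(d,[P]))
```

```text
285 [135 137 137 140 155 160 158 127 117  91] [175 175 177 153  11  20  16  15  15  16]
320 [135 135 135 134 139 159 162 175 183 182] [175 174 175 178 145  11  18   7   7   7]
350 [134 133 133 134 131 128 167 164 162 161] [172 176 176 177 178 121  15  20  15  15]
360 [104 132 146 154 140  97  70  67  75 114 151 157] [ 14  15  15  18  18  28 165 182 177 175 173 173]
363 [148 145 146 147 130  88  72  76 110 147 154 158] [ 17  17  17  18  12  60 169 177 176 175 174 174]
[[   1.13 -120.11]
 [  37.95    6.56]
 [  40.74    7.04]]
(-63, -42, 12) [[270.94  33.77]]
(-63, 42, 12) [[374.61  36.48]]
(63, 42, 12) [[364.75 186.14]]
(63, -42, 12) [[273.63 184.06]]
(-31, -25, 62) [[286.27  73.01]]
(31, 25, 62) [[353.41 162.52]]
(46, 0, 92) [[319.63 192.39]]
```

The holder's centre is at tool (0.5, -57.3) mm, turned +0.0245 rad, and the length check gives 126.0 mm. I'll move over it and go down to just above the flares.

step_arm:
  increments:
    - {"x": 0, "y": 0, "z": 0, "wx": 0, "wy": 0, "wz": 0.0245, "gripper": 1.5}
    - {"x": 0, "y": -2, "z": 0, "wx": 0, "wy": 0, "wz": 0, "gripper": 1.5}
    - {"x": -0.09, "y": -2, "z": 0, "wx": 0, "wy": 0, "wz": 0, "gripper": 1.5}
    - {"x": 0, "y": -1.73, "z": 0, "wx": 0, "wy": 0, "wz": 0, "gripper": 1.5}
    - {"x": 0, "y": 0, "z": 0, "wx": 0, "wy": 0, "wz": 0, "gripper": 1.5}
    - {"x": 0, "y": 0, "z": 0, "wx": 0, "wy": 0, "wz": 0, "gripper": 1.5}
    - {"x": 0, "y": 0, "z": 2.5, "wx": 0, "wy": 0, "wz": 0, "gripper": 1.5}
    - {"x": 0, "y": 0, "z": 2.5, "wx": 0, "wy": 0, "wz": 0, "gripper": 1.5}
    - {"x": 0, "y": 0, "z": 1.5, "wx": 0, "wy": 0, "wz": 0, "gripper": 1.5}
    - {"x": 0, "y": 0, "z": 0.7, "wx": 0, "wy": 0, "wz": 0, "gripper": 1.5}
    - {"x": 0, "y": 0, "z": 0, "wx": 0, "wy": 0, "wz": 0, "gripper": 1.5}
    - {"x": 0, "y": 0, "z": 0, "wx": 0, "wy": 0, "wz": 0, "gripper": 1.5}
    - {"x": 0, "y": 0, "z": 0, "wx": 0, "wy": 0, "wz": 0, "gripper": 1.5}
  newtons: 100

```text
time_s: 13.7
position: [0.5013, -0.2503, 0.2692]
tool_rot: [[0.198, 0.98, 0.001], [0.98, -0.198, -0.001], [-0.001, 0.002, -1.0]]
ft_force: [0.1, 0.4, -1.5]
grip_width: 0.0348
```

Run:
```python
from h import *
s=env.observe();print(s['time_s'],s['position'],s['tool_rot'],s['ft_force'],s['grip_width'])
w=shot('wrist','w6.png')['color']; shot('top','t6.png');b=shot('side','s6.png')['color']
C=np.zeros((400,800,3),np.uint8); C[:,:400]=w[:,120:520]; C[:,400:]=cv2.resize(b[240:380,290:430],(400,400),interpolation=cv2.INTER_CUBIC)
cv2.imwrite('pics/c6.png',C)
```

```text
13.7 [ 0.50129838 -0.25030285  0.26915305] [[ 1.98066508e-01  9.80187473e-01  1.47511991e-03]
 [ 9.80188197e-01 -1.98064870e-01 -1.18559006e-03]
 [-8.69931093e-04  1.68072080e-03 -9.99998209e-01]] [ 0.06833945  0.43766205 -1.52462512] 0.03475362879531167
```

View pics/c6.png

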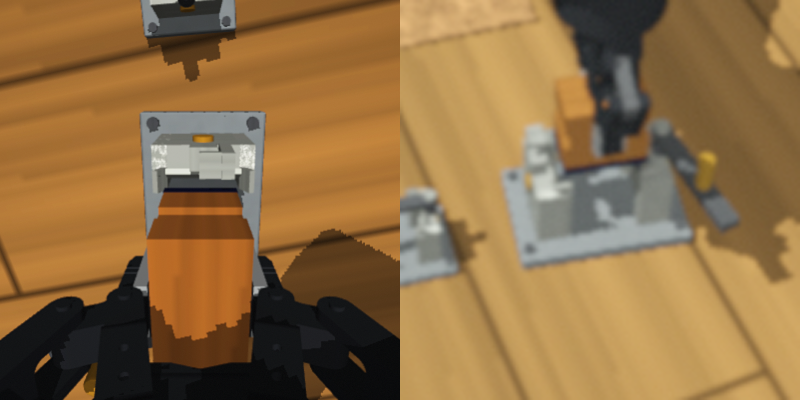

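The wrist crop shows the block's end (cols 147-253) over the holder, between the base edges at cols 141-265, with the catch at (205,160). The side view shows the block above the cheeks and the keeper open. I'll check the lateral offset again before pressing.

Run:
```python
from h import *
np.set_printoptions(precision=2,suppress=True,linewidth=200)
d=load('wrist');a=d['color'];hsv=cv2.cvtColor(a,cv2.COLOR_BGR2HSV);g=cv2.cvtColor(a,cv2.COLOR_BGR2GRAY).astype(int)
s=env.observe();p=s['position'];X=s['tool_rot'][:,0];Y=s['tool_rot'][:,1]
T=lambda P:np.c_[(P-p)@X,(P-p)@Y]*1000
m=hsv[...,1]<70
rows=np.arange(118,212,4)
Lp=[[np.where(m[r,240:300])[0].min()+239.5,r] for r in rows];Rp=[[np.where(m[r,340:400])[0].max()+340.5,r] for r in rows]
Tp=[[c,np.where(m[100:140,c])[0].min()+99.5] for c in range(268,380,4)]
tl=T(onz(d,Lp,.012));tr=T(onz(d,Rp,.012));tt=T(onz(d,Tp,.012))
kl=np.polyfit(tl[:,1],tl[:,0],1);kr=np.polyfit(tr[:,1],tr[:,0],1);kt=np.polyfit(tt[:,0],tt[:,1],1);print(kl,kr,kt,Lp[0],Rp[0],Tp[0])
# block edges
for r in (192,198,228,236): 
    dd=np.abs(g[r,256:401]-g[r,255:400]); i=np.where(dd>18)[0]; print(r,list(zip((i+256).tolist(),dd[i].tolist())))
print([(r,int(g[r,320])) for r in range(180,246,2)])
for h in (0,.062): print(h,proj(d,[p+X*x-Y*.030+np.array([0,0,-.1949+h]) for x in (-.018,.018)]))
```

```text
[  0.   -38.94] [ 0.   43.73] [ -0.01 -64.43] [np.float64(259.5), np.int64(118)] [np.float64(384.5), np.int64(118)] [268, np.float64(111.5)]
192 [(263, 22), (265, 19), (277, 21), (278, 26), (283, 41), (284, 20), (363, 31), (364, 30), (369, 24)]
198 [(281, 25), (282, 26), (362, 42), (363, 22)]
228 [(267, 22), (270, 24), (271, 27), (370, 42), (371, 21)]
236 [(267, 24), (268, 19), (372, 19), (373, 41), (374, 19)]
[(180, 72), (182, 70), (184, 71), (186, 72), (188, 24), (190, 11), (192, 54), (194, 74), (196, 75), (198, 73), (200, 74), (202, 73), (204, 74), (206, 80), (208, 121), (210, 121), (212, 122), (214, 109), (216, 74), (218, 74), (220, 75), (222, 75), (224, 74), (226, 74), (228, 74), (230, 74), (232, 74), (234, 74), (236, 74), (238, 79), (240, 120), (242, 121), (244, 119)]
0 [[283.25 187.09]
 [353.94 187.05]]
0.062 [[263.65 238.19]
 [371.88 238.14]]
```

step_arm:
  increments:
    - {"x": 0.11, "y": -0.1, "z": 0, "wx": 0, "wy": 0, "wz": 0, "gripper": 1.5}
    - {"x": 0, "y": 0, "z": 0.4, "wx": 0, "wy": 0, "wz": 0, "gripper": 1.5}
    - {"x": 0, "y": 0, "z": 0.4, "wx": 0, "wy": 0, "wz": 0, "gripper": 1.5}
    - {"x": 0, "y": 0, "z": 0.4, "wx": 0, "wy": 0, "wz": 0, "gripper": 1.5}
    - {"x": 0, "y": 0, "z": 0, "wx": 0, "wy": 0, "wz": 0, "gripper": 1.5}

```text
time_s: 14.35
position: [0.5002, -0.2489, 0.2554]
tool_rot: [[0.198, 0.98, -0.001], [0.98, -0.198, 0.001], [0.001, -0.001, -1.0]]
ft_force: [0.1, -0.1, -0.8]
grip_width: 0.0352
```

step_arm:
  increments:
    - {"x": 0, "y": 0, "z": 0.2, "wx": 0, "wy": 0, "wz": 0, "gripper": 1.5}
    - {"x": 0, "y": 0, "z": 0.2, "wx": 0, "wy": 0, "wz": 0, "gripper": 1.5}
    - {"x": 0, "y": 0, "z": 0.2, "wx": 0, "wy": 0, "wz": 0, "gripper": 1.5}
    - {"x": 0, "y": 0, "z": 0, "wx": 0, "wy": 0, "wz": 0, "gripper": 1.5}

```text
time_s: 14.75
position: [0.5002, -0.2489, 0.2499]
tool_rot: [[0.198, 0.98, -0.0], [0.98, -0.198, 0.0], [0.0, -0.0, -1.0]]
ft_force: [-0.3, 0.6, -2.1]
grip_width: 0.0352
```

It went into the straight section without touching. Pressing on past the balls.

step_arm:
  increments:
    - {"x": 0, "y": 0, "z": 0.2, "wx": 0, "wy": 0, "wz": 0, "gripper": 1.5}
    - {"x": 0, "y": 0, "z": 0.2, "wx": 0, "wy": 0, "wz": 0, "gripper": 1.5}
    - {"x": 0, "y": 0, "z": 0.2, "wx": 0, "wy": 0, "wz": 0, "gripper": 1.5}
    - {"x": 0, "y": 0, "z": 0.2, "wx": 0, "wy": 0, "wz": 0, "gripper": 1.5}
  newtons: 120

```text
time_s: 15.15
position: [0.5005, -0.2491, 0.2433]
tool_rot: [[0.198, 0.98, 0.002], [0.98, -0.198, -0.002], [-0.001, 0.002, -1.0]]
ft_force: [-1.3, -0.2, 4.7]
grip_width: 0.0347
```

step_arm:
  increments:
    - {"x": 0, "y": 0, "z": 0.3, "wx": 0, "wy": 0, "wz": 0, "gripper": 1.5}
    - {"x": 0, "y": 0, "z": 0.3, "wx": 0, "wy": 0, "wz": 0, "gripper": 1.5}
    - {"x": 0, "y": 0, "z": 0.3, "wx": 0, "wy": 0, "wz": 0, "gripper": 1.5}
    - {"x": 0, "y": 0, "z": 0, "wx": 0, "wy": 0, "wz": 0, "gripper": 1.5}

```text
time_s: 15.55
position: [0.5002, -0.2489, 0.2324]
tool_rot: [[0.198, 0.98, -0.001], [0.98, -0.198, 0.001], [0.0, -0.001, -1.0]]
ft_force: [0.3, -0.6, -4.2]
grip_width: 0.0349
```

step_arm:
  increments:
    - {"x": 0, "y": 0, "z": 0.3, "wx": 0, "wy": 0, "wz": 0, "gripper": 1.5}
    - {"x": 0, "y": 0, "z": 0.3, "wx": 0, "wy": 0, "wz": 0, "gripper": 1.5}
    - {"x": 0, "y": 0, "z": 0.3, "wx": 0, "wy": 0, "wz": 0, "gripper": 1.5}
    - {"x": 0, "y": 0, "z": 0.3, "wx": 0, "wy": 0, "wz": 0, "gripper": 1.5}
    - {"x": 0, "y": 0, "z": 0.3, "wx": 0, "wy": 0, "wz": 0, "gripper": 1.5}
    - {"x": 0, "y": 0, "z": 0.3, "wx": 0, "wy": 0, "wz": 0, "gripper": 1.5}

```text
time_s: 16.15
position: [0.5003, -0.2489, 0.215]
tool_rot: [[0.198, 0.98, 0.0], [0.98, -0.198, -0.0], [-0.0, 0.0, -1.0]]
ft_force: [1.8, -0.1, 1.2]
grip_width: 0.0348
```

step_arm:
  increments:
    - {"x": 0, "y": 0, "z": 0.2, "wx": 0, "wy": 0, "wz": 0, "gripper": 1.5}
    - {"x": 0, "y": 0, "z": 0.2, "wx": 0, "wy": 0, "wz": 0, "gripper": 1.5}
    - {"x": 0, "y": 0, "z": 0.1, "wx": 0, "wy": 0, "wz": 0, "gripper": 1.5}
    - {"x": 0, "y": 0, "z": 0.1, "wx": 0, "wy": 0, "wz": 0, "gripper": 1.5}
    - {"x": 0, "y": 0, "z": 0, "wx": 0, "wy": 0, "wz": 0, "gripper": 1.5}

```text
time_s: 16.65
position: [0.5002, -0.2489, 0.2089]
tool_rot: [[0.198, 0.98, -0.0], [0.98, -0.198, 0.0], [0.0, -0.0, -1.0]]
ft_force: [3.0, -0.1, -4.7]
grip_width: 0.0343
```

step_arm:
  increments:
    - {"x": 0, "y": 0, "z": 0.1, "wx": 0, "wy": 0, "wz": 0, "gripper": 1.5}
    - {"x": 0, "y": 0, "z": 0.1, "wx": 0, "wy": 0, "wz": 0, "gripper": 1.5}
    - {"x": 0, "y": 0, "z": 0, "wx": 0, "wy": 0, "wz": 0, "gripper": 1.5}

```text
time_s: 16.95
position: [0.5, -0.2488, 0.2072]
tool_rot: [[0.198, 0.98, -0.001], [0.98, -0.198, 0.0], [0.0, -0.001, -1.0]]
ft_force: [0.3, -0.1, -1.4]
grip_width: 0.0347
```

step_arm:
  increments:
    - {"x": 0, "y": 0, "z": 0.1, "wx": 0, "wy": 0, "wz": 0, "gripper": 1.5}
    - {"x": 0, "y": 0, "z": 0, "wx": 0, "wy": 0, "wz": 0, "gripper": 1.5}

```text
time_s: 17.15
position: [0.5, -0.2488, 0.2071]
tool_rot: [[0.198, 0.98, -0.0], [0.98, -0.198, -0.0], [-0.0, -0.0, -1.0]]
ft_force: [-3.6, 2.0, 6.2]
grip_width: 0.035
```

step_arm:
  increments:
    - {"x": 0, "y": 0, "z": 0.1, "wx": 0, "wy": 0, "wz": 0, "gripper": 1.5}
    - {"x": 0, "y": 0, "z": 0, "wx": 0, "wy": 0, "wz": 0, "gripper": 1.5}

```text
time_s: 17.35
position: [0.4999, -0.2487, 0.207]
tool_rot: [[0.198, 0.98, 0.0], [0.98, -0.198, -0.001], [-0.001, 0.0, -1.0]]
ft_force: [-7.0, 3.1, 16.7]
grip_width: 0.0345
```

step_arm:
  increments:
    - {"x": 0, "y": 0, "z": 0.1, "wx": 0, "wy": 0, "wz": 0, "gripper": 1.5}
    - {"x": 0, "y": 0, "z": 0, "wx": 0, "wy": 0, "wz": 0, "gripper": 1.5}

```text
time_s: 17.55
position: [0.4999, -0.2487, 0.207]
tool_rot: [[0.198, 0.98, 0.001], [0.98, -0.198, -0.001], [-0.001, 0.001, -1.0]]
ft_force: [-9.1, 4.5, 25.2]
grip_width: 0.0349
```

The block stopped firmly at TCP z = 0.2070, where 0.2069 was expected for home, and held 25 N. I'll relieve the press, release, rise and turn for the knob.

step_arm:
  increments:
    - {"x": 0, "y": 0, "z": -0.3, "wx": 0, "wy": 0, "wz": 0, "gripper": 1.5}
    - {"x": 0, "y": 0, "z": 0, "wx": 0, "wy": 0, "wz": 0, "gripper": 7}
    - {"x": 0, "y": 0, "z": 0, "wx": 0, "wy": 0, "wz": 0, "gripper": 7}
    - {"x": 0, "y": 0, "z": 0, "wx": 0, "wy": 0, "wz": 0, "gripper": 7}
    - {"x": 0, "y": 0, "z": 0, "wx": 0, "wy": 0, "wz": 0, "gripper": 7}
    - {"x": 0, "y": 0, "z": 0, "wx": 0, "wy": 0, "wz": 0, "gripper": 7}
    - {"x": 0, "y": 0, "z": -2, "wx": 0, "wy": 0, "wz": 0, "gripper": 7}
    - {"x": 0, "y": 0, "z": -3, "wx": 0, "wy": 0, "wz": 0, "gripper": 7}
    - {"x": 0, "y": 0, "z": -3, "wx": 0, "wy": 0, "wz": 0, "gripper": 7}
    - {"x": 0, "y": 0, "z": -3, "wx": 0, "wy": 0, "wz": 0, "gripper": 7}
    - {"x": 0, "y": 0, "z": 0, "wx": 0, "wy": 0, "wz": 0.1454, "gripper": 7}
    - {"x": 0, "y": 0, "z": 0, "wx": 0, "wy": 0, "wz": 0.1454, "gripper": 7}
    - {"x": 0, "y": 0, "z": 0, "wx": 0, "wy": 0, "wz": 0.1454, "gripper": 7}
    - {"x": 0, "y": 0, "z": 0, "wx": 0, "wy": 0, "wz": 0.1454, "gripper": 7}
    - {"x": 0, "y": 0, "z": 0, "wx": 0, "wy": 0, "wz": 0.1454, "gripper": 7}
    - {"x": 0, "y": 0, "z": 0, "wx": 0, "wy": 0, "wz": 0.1454, "gripper": 7}
    - {"x": 0, "y": 0, "z": 0, "wx": 0, "wy": 0, "wz": 0.1454, "gripper": 7}
    - {"x": 0, "y": 0, "z": 0, "wx": 0, "wy": 0, "wz": 0.1454, "gripper": 7}
    - {"x": 0, "y": 0, "z": 0, "wx": 0, "wy": 0, "wz": 0.1454, "gripper": 7}
    - {"x": 0, "y": 0, "z": 0, "wx": 0, "wy": 0, "wz": 0, "gripper": 7}

```text
time_s: 19.55
position: [0.5003, -0.2489, 0.3171]
tool_rot: [[0.998, 0.061, -0.0], [0.061, -0.998, 0.0], [-0.0, -0.0, -1.0]]
ft_force: [0.5, -1.1, 0.6]
grip_width: 0.0698
```

step_arm:
  increments:
    - {"x": 1.5, "y": 2.2, "z": 0, "wx": 0, "wy": 0, "wz": 0, "gripper": 5}
    - {"x": 1.5, "y": 2.2, "z": 0, "wx": 0, "wy": 0, "wz": 0, "gripper": 5}
    - {"x": 1.44, "y": 2.15, "z": 0, "wx": 0, "wy": 0, "wz": 0, "gripper": 5}
    - {"x": 0, "y": 2.5, "z": 0, "wx": 0, "wy": 0, "wz": 0, "gripper": 5}
    - {"x": 0, "y": 2, "z": 0, "wx": 0, "wy": 0, "wz": 0, "gripper": 5}
    - {"x": 0, "y": 0, "z": 0, "wx": 0, "wy": 0, "wz": 0, "gripper": 5}
    - {"x": 0, "y": 0, "z": 0, "wx": 0, "wy": 0, "wz": 0, "gripper": 5}
    - {"x": 0, "y": 0, "z": 0, "wx": 0, "wy": 0, "wz": 0, "gripper": 5}

```text
time_s: 20.35
position: [0.5515, -0.3556, 0.3172]
tool_rot: [[0.998, 0.065, -0.0], [0.065, -0.998, 0.0], [-0.0, -0.0, -1.0]]
ft_force: [-0.2, 0.3, -0.3]
grip_width: 0.0498
```

Run:
```python
from h import *
s=env.observe();print(s['time_s'],s['position'],s['tool_rot'],s['ft_force'],s['grip_width'],s['q'])
w=shot('wrist','w7.png')['color']
```

```text
20.35 [ 0.5515088  -0.35559573  0.31724758] [[ 9.97898640e-01  6.47938815e-02 -2.39465784e-04]
 [ 6.47939835e-02 -9.97898562e-01  4.46183147e-04]
 [-2.10052623e-04 -4.60761498e-04 -9.99999872e-01]] [-0.15195522  0.25310144 -0.348642  ] 0.049781933241322074 [-4.31288159e+01  3.62731274e+01  6.36245328e+01  9.41695231e-03
  8.01298302e+01 -4.68454540e+01]
```

View pics/w7.png

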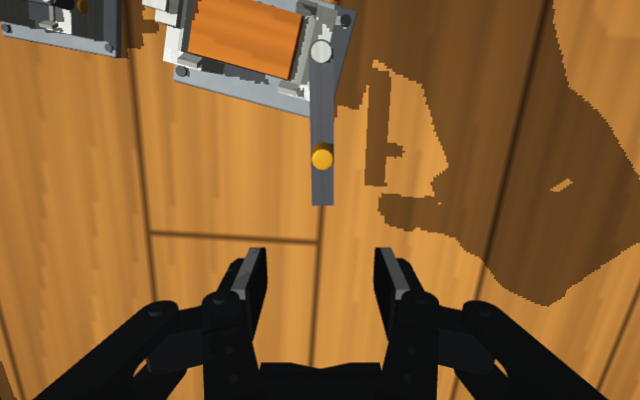

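The block sits in the holder at (250,35). The keeper is straight up and down in the picture, with its pin at (320,50) and its knob top at (322,159), so the tool is aligned with it. Now the offset to the knob.

Run:
```python
from h import *
np.set_printoptions(precision=1,suppress=True)
d=load('wrist');hsv=cv2.cvtColor(d['color'],cv2.COLOR_BGR2HSV)
m=((hsv[...,1]>190)&(hsv[...,2]>200)&(hsv[...,0]>18)).astype(np.uint8);m[:130]=0;m[190:]=0;m[:,:300]=0;m[:,345:]=0
y,x=np.where(m);print(len(x),x.min(),x.max(),y.min(),y.max())
s=env.observe();p=s['position'];X=s['tool_rot'][:,0];Y=s['tool_rot'][:,1]
T=lambda P:np.c_[(P-p)@X,(P-p)@Y]*1000
print(T(onz(d,[[x.mean(),y.mean()],[322,159]],.113)),T(onz(d,[[320,50]],.092)),T(onz(d,[[312,205],[333,205]],.085)))
```

```text
304 312 331 150 168
[[  1.1 -44.3]
 [  1.4 -44.3]] [[  0.4 -99.2]] [[-4.8 -9.2]
 [ 8.6 -9.2]]
```

step_arm:
  increments:
    - {"x": 0, "y": -2.2, "z": 0, "wx": 0, "wy": 0, "wz": 0, "gripper": 5}
    - {"x": 0, "y": -2.2, "z": 0, "wx": 0, "wy": 0, "wz": 0, "gripper": 5}
    - {"x": 0, "y": 0, "z": 2, "wx": 0, "wy": 0, "wz": 0, "gripper": 5}
    - {"x": 0, "y": 0, "z": 2, "wx": 0, "wy": 0, "wz": 0, "gripper": 5}
    - {"x": 0, "y": 0, "z": 1.3, "wx": 0, "wy": 0, "wz": 0, "gripper": 5}
    - {"x": 0, "y": 0, "z": 0, "wx": 0, "wy": 0, "wz": 0, "gripper": 0.8}
    - {"x": 0, "y": 0, "z": 0, "wx": 0, "wy": 0, "wz": 0, "gripper": 0.8}
    - {"x": 0, "y": 0, "z": 0, "wx": 0, "wy": 0, "wz": 0, "gripper": 0.8}
    - {"x": 0, "y": 0, "z": 0, "wx": 0, "wy": 0, "wz": 0, "gripper": 0.8}
    - {"x": 0, "y": 0, "z": 0, "wx": 0, "wy": 0, "wz": 0, "gripper": 0.8}
    - {"x": 0, "y": 0, "z": 0, "wx": 0, "wy": 0, "wz": 0, "gripper": 0.8}
    - {"x": 0, "y": 0, "z": 0, "wx": 0, "wy": 0, "wz": 0, "gripper": 0.8}
  newtons: 20

```text
time_s: 21.6
position: [0.5489, -0.3126, 0.2652]
tool_rot: [[0.998, 0.063, 0.002], [0.063, -0.998, -0.001], [0.001, 0.001, -1.0]]
ft_force: [0.4, 0.5, 6.0]
grip_width: 0.0108
```

The knob is between the pads (10.8 mm read). I'll loosen slightly and swing it about the pin.

step_arm:
  increments:
    - {"x": 0, "y": 0, "z": 0, "wx": 0, "wy": 0, "wz": 0, "gripper": 1.7}
    - {"x": 0, "y": 0, "z": 0, "wx": 0, "wy": 0, "wz": 0, "gripper": 1.7}
    - {"x": -0.713, "y": -0.046, "z": 0, "wx": 0, "wy": 0, "wz": 0.13, "gripper": 1.7}
    - {"x": -0.713, "y": -0.046, "z": 0, "wx": 0, "wy": 0, "wz": 0.13, "gripper": 1.7}
    - {"x": -0.713, "y": -0.046, "z": 0, "wx": 0, "wy": 0, "wz": 0.13, "gripper": 1.7}
    - {"x": -0.713, "y": -0.046, "z": 0, "wx": 0, "wy": 0, "wz": 0.13, "gripper": 1.7}
    - {"x": -0.713, "y": -0.046, "z": 0, "wx": 0, "wy": 0, "wz": 0.13, "gripper": 1.7}
    - {"x": -0.713, "y": -0.046, "z": 0, "wx": 0, "wy": 0, "wz": 0.13, "gripper": 1.7}
    - {"x": -0.713, "y": -0.046, "z": 0, "wx": 0, "wy": 0, "wz": 0.13, "gripper": 1.7}
    - {"x": 0, "y": 0, "z": 0, "wx": 0, "wy": 0, "wz": 0, "gripper": 1.7}

```text
time_s: 22.6
position: [0.5037, -0.2937, 0.264]
tool_rot: [[0.661, -0.75, -0.001], [-0.75, -0.661, 0.001], [-0.001, 0.0, -1.0]]
ft_force: [-0.0, -0.6, -0.3]
grip_width: 0.0171
```

Run:
```python
from h import *
s=env.observe();p=s['position'];pin=np.array([.5451,-.2578]);v=p[:2]-pin;print(p,s['ft_force'],np.linalg.norm(v),(np.degrees(np.arctan2(v[1],v[0]))+191.4)%360, np.degrees(np.arctan2(s['tool_rot'][1,1],s['tool_rot'][0,1])),s['grip_width'])
```

```text
[ 0.50367451 -0.2936702   0.26403543] [-0.02381261 -0.63423643 -0.27507922] 0.054797283003305844 52.2891871525872 -138.6072238879546 0.017090903804295066
```

Tracking the arc well: radius 54.8 mm, 52° left. Continuing.

step_arm:
  increments:
    - {"x": -0.713, "y": -0.046, "z": 0, "wx": 0, "wy": 0, "wz": 0.13, "gripper": 1.7}
    - {"x": -0.713, "y": -0.046, "z": 0, "wx": 0, "wy": 0, "wz": 0.13, "gripper": 1.7}
    - {"x": -0.713, "y": -0.046, "z": 0, "wx": 0, "wy": 0, "wz": 0.13, "gripper": 1.7}
    - {"x": -0.713, "y": -0.046, "z": 0, "wx": 0, "wy": 0, "wz": 0.13, "gripper": 1.7}
    - {"x": -0.713, "y": -0.046, "z": 0, "wx": 0, "wy": 0, "wz": 0.13, "gripper": 1.7}
    - {"x": -0.713, "y": -0.046, "z": 0, "wx": 0, "wy": 0, "wz": 0.13, "gripper": 1.7}
    - {"x": -0.713, "y": -0.046, "z": 0, "wx": 0, "wy": 0, "wz": 0.13, "gripper": 1.7}
    - {"x": 0, "y": 0, "z": 0, "wx": 0, "wy": 0, "wz": 0, "gripper": 1.7}
    - {"x": 0, "y": 0, "z": 0, "wx": 0, "wy": 0, "wz": 0, "gripper": 1.7}

```text
time_s: 23.5
position: [0.4914, -0.2477, 0.2641]
tool_rot: [[-0.18, -0.984, -0.0], [-0.984, 0.18, 0.0], [0.0, 0.0, -1.0]]
ft_force: [0.4, 0.4, 0.3]
grip_width: 0.0171
```

step_arm:
  increments:
    - {"x": -0.15, "y": 0, "z": 0, "wx": 0, "wy": 0, "wz": 0, "gripper": 1.7}
    - {"x": 0, "y": 0, "z": 0, "wx": 0, "wy": 0, "wz": 0, "gripper": 1.7}

```text
time_s: 23.7
position: [0.4915, -0.2461, 0.2642]
tool_rot: [[-0.183, -0.983, 0.0], [-0.983, 0.183, -0.0], [0.0, -0.0, -1.0]]
ft_force: [-0.9, -0.5, -0.3]
grip_width: 0.0165
```

step_arm:
  increments:
    - {"x": -0.15, "y": 0, "z": 0, "wx": 0, "wy": 0, "wz": 0, "gripper": 1.7}
    - {"x": 0, "y": 0, "z": 0, "wx": 0, "wy": 0, "wz": 0, "gripper": 1.7}

```text
time_s: 23.9
position: [0.4917, -0.2445, 0.2642]
tool_rot: [[-0.185, -0.983, -0.0], [-0.983, 0.185, 0.0], [-0.0, 0.0, -1.0]]
ft_force: [0.1, 0.5, -0.2]
grip_width: 0.0171
```

Run:
```python
from h import *
s=env.observe();p=s['position'];pin=np.array([.5451,-.2578]);v=p[:2]-pin;print(p,s['ft_force'],np.linalg.norm(v),(np.degrees(np.arctan2(v[1],v[0]))+191.4)%360, np.degrees(np.arctan2(s['tool_rot'][1,1],s['tool_rot'][0,1])),s['grip_width'])
```

```text
[ 0.49172833 -0.24451201  0.26417778] [ 0.13352381  0.50949407 -0.22554857] 0.0550009594270039 357.41927051797853 169.35203560742264 0.017056937453532036
```

step_arm:
  increments:
    - {"x": -0.1, "y": 0, "z": 0, "wx": 0, "wy": 0, "wz": 0, "gripper": 1.7}
    - {"x": 0, "y": 0, "z": 0, "wx": 0, "wy": 0, "wz": 0, "gripper": 1.7}

```text
time_s: 24.1
position: [0.4918, -0.2439, 0.2642]
tool_rot: [[-0.185, -0.983, -0.0], [-0.983, 0.185, -0.001], [0.001, 0.0, -1.0]]
ft_force: [-1.6, -3.7, -0.7]
grip_width: 0.0168
```

step_arm:
  increments:
    - {"x": -0.1, "y": 0, "z": 0, "wx": 0, "wy": 0, "wz": 0, "gripper": 1.7}
    - {"x": 0, "y": 0, "z": 0, "wx": 0, "wy": 0, "wz": 0, "gripper": 1.7}
    - {"x": 0, "y": 0, "z": 0, "wx": 0, "wy": 0, "wz": 0, "gripper": 1.7}

```text
time_s: 24.4
position: [0.4919, -0.2435, 0.2642]
tool_rot: [[-0.185, -0.983, -0.0], [-0.983, 0.185, -0.003], [0.003, -0.0, -1.0]]
ft_force: [-3.9, -8.6, -2.3]
grip_width: 0.017
```

The keeper has met its stop (9 N). I'll centre, open, rise and look.

step_arm:
  increments:
    - {"x": 0.35, "y": 0, "z": 0, "wx": 0, "wy": 0, "wz": 0, "gripper": 1.7}
    - {"x": 0, "y": 0, "z": 0, "wx": 0, "wy": 0, "wz": 0, "gripper": 4}
    - {"x": 0, "y": 0, "z": 0, "wx": 0, "wy": 0, "wz": 0, "gripper": 4}
    - {"x": 0, "y": 0, "z": 0, "wx": 0, "wy": 0, "wz": 0, "gripper": 4}
    - {"x": 0, "y": 0, "z": -2, "wx": 0, "wy": 0, "wz": 0, "gripper": 4}
    - {"x": 0, "y": 0, "z": -4, "wx": 0, "wy": 0, "wz": 0, "gripper": 4}
    - {"x": 0, "y": 0, "z": -3, "wx": 0, "wy": 0, "wz": 0, "gripper": 4}
    - {"x": 0, "y": 3, "z": 0, "wx": 0, "wy": 0, "wz": 0, "gripper": 4}
    - {"x": 0, "y": 3, "z": 0, "wx": 0, "wy": 0, "wz": 0, "gripper": 4}
    - {"x": 0, "y": 2, "z": 0, "wx": 0, "wy": 0, "wz": 0, "gripper": 4}
    - {"x": 0, "y": 0, "z": 0, "wx": 0, "wy": 0, "wz": 0, "gripper": 4}
    - {"x": 0, "y": 0, "z": 0, "wx": 0, "wy": 0, "wz": 0, "gripper": 4}

```text
time_s: 25.6
position: [0.4132, -0.2312, 0.3546]
tool_rot: [[-0.186, -0.983, 0.001], [-0.983, 0.186, -0.001], [0.0, -0.001, -1.0]]
ft_force: [0.7, -0.1, 0.2]
grip_width: 0.0402
```

Run:
```python
from h import *
s=env.observe();print(s['time_s'],s['position'],s['ft_force'])
w=shot('wrist','w8.png')['color']; b=shot('side','s8.png')['color'];t=shot('top','t8.png')['color']
C=np.zeros((600,800,3),np.uint8); C[:400,:400]=w[:,120:520]; C[:400,400:]=cv2.resize(b[240:380,290:430],(400,400),interpolation=cv2.INTER_CUBIC)
C[400:,:400]=cv2.resize(t[130:230,200:400],(400,200)); C[400:,400:]=cv2.resize(b[110:260,220:420],(400,200)[0:2])
cv2.imwrite('pics/c8.png',C)
```

```text
25.6 [ 0.4131739  -0.23123037  0.35455698] [ 0.74020286 -0.12107189  0.22146513]
```

View pics/c8.png

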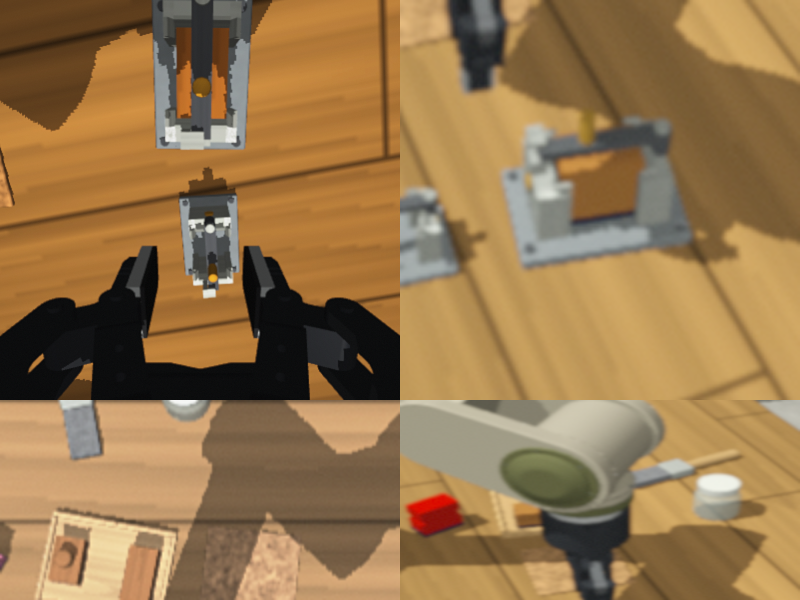

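The last picture shows the keeper bar lying along the middle of the block with its end in the catch at (200,135). The side view (590,180) shows the block seated under the bar, and the other blocks, jar and brush are in place. Handing in.

```bash
python3 -c "
from rig import env
print(env.close_job())"
```

```text
the job is handed in; nothing more can be done
None
```

The block is in the holder with the keeper bar closed over it, and the job is handed in at about 26 s of the 64 s allowed. I took the block from the tray by its ends, stood it face down on the cork board and let go. Then I took it again by its long sides, pressed it home and swung the keeper to its stop.

**What the last checks showed:**
- **Block home:** it stopped at TCP z 0.2070 m, where 0.2069 m was expected, and held there under a 25 N press.
- **Keeper closed:** it met its stop with about 9 N, and the last wrist and side views show the bar along the middle of the block with its end in the catch.
- **Other things:** the other two blocks, the jar and the brush look unmoved in the last views, and the gripper is clear of everything.

**What disagreed or could not be confirmed:**
- **Balls:** the force readings did not clearly show the 10–18 N peak as the block passed the balls. I only saw forces at the end of each call, up to 4.7 N with some negative values. That the block clicked in rests on its height and on the keeper swinging freely over it.
- **Camera offset:** the wrist camera read about 1.2 mm off to the side, which I corrected using the held block. Its position for the middle block differed from the top camera's by about 4 mm, so I used a value in between.

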